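# Unload and reload the die drawer of a bench press

## Task

Pull the press's die drawer out to its stop, take the finished pieces with a hole out of the die and put them in the empty slotted basket, and seat every solid blank that lies on the table flat in the die cavity of its own shape and size. When all that is done, push the drawer fully shut, and leave the basket upright and the other things where they are.

Things in the scene. Friction and masses are not known exactly. Their poses are not given: they have to be found in the camera images.
- press: low grey bench press, fixed: housing 215 (x) x 194 (y) x 70 mm high with an upright aluminium cylinder on top behind its middle, which rises to 156 mm above the table; the roof's front edge is 107 mm in front of the origin. Origin at the middle of its underside, front faces its -x. A die drawer slides out of the front; 18 mm are free above the die's top face inside, so only seated pieces pass.
- die_drawer (a joint): travel of the die drawer in m: 0 shut, 0.175 at the stop fully out; it slides straight out along the press's -x, with about 3 N of friction, and stays where it is left. The die is a steel block 170 (x) x 168 (y) x 24 mm, its underside 12 mm above the table, with no side walls.
- die_handle (a point): middle of the drawer's bar handle: a level round bar 12 mm thick, 100 mm long along the drawer's y, 44 mm above the table, 50 mm in front of the drawer's front face (44 mm free behind it); moves with the drawer; x points into the press.
- cavity_round (a point): centre of the mouth of the round cavity, level with the die's top face (36 mm above the table); moves with the drawer; z up, x into the press, y across. 67 mm round, 8 mm deep, 2 mm chamfer, flat floor, 3 mm wider in all than its blank; a seated 20 mm piece has its origin 2 mm above this point. Front row (nearer the handle), +y side, 92 mm behind the handle.
- cavity_square (a point): centre of the mouth of the square cavity, level with the die's top face (36 mm above the table); moves with the drawer; z up, x into the press, y across. 59 x 59 mm, 8 mm deep, 2 mm chamfer, flat floor, 3 mm wider in all than its blank; a seated 20 mm piece has its origin 2 mm above this point. Front row, -y side, 84 mm from the round one.
- cavity_small (a point): centre of the mouth of the small round cavity, level with the die's top face (36 mm above the table); moves with the drawer; z up, x into the press, y across. 49 mm round, 8 mm deep, 2 mm chamfer, flat floor, 3 mm wider in all than its blank; a seated 20 mm piece has its origin 2 mm above this point. Rear row, +y side, 51 mm before the housing when out.
- cavity_oblong (a point): centre of the mouth of the oblong cavity, level with the die's top face (36 mm above the table); moves with the drawer; z up, x into the press, y across. 75 mm along x, 43 mm along y, 8 mm deep, 2 mm chamfer, flat floor, 3 mm wider in all than its blank; a seated 20 mm piece has its origin 2 mm above this point. Rear row, -y side, 68 mm from the small one.
- round_blank: solid plain aluminium blank, no hole, 20 mm thick, lies flat on the table at the start (may be absent); mass 0.1 to 0.2 kg; origin at its middle (10 mm above its underside), z its thickness axis, both faces alike. Outline: round, 64 mm diameter.
- small_blank: solid plain aluminium blank, no hole, 20 mm thick, lies flat on the table at the start (may be absent); mass 0.1 to 0.2 kg; origin at its middle (10 mm above its underside), z its thickness axis, both faces alike. Outline: round, 46 mm diameter; for the small round cavity.
- square_blank: solid plain aluminium blank, no hole, 20 mm thick, lies flat on the table at the start (may be absent); mass 0.1 to 0.2 kg; origin at its middle (10 mm above its underside), z its thickness axis, both faces alike. Outline: 56 x 56 mm square, sides along x and y.
- oblong_blank: solid plain aluminium blank, no hole, 20 mm thick, lies flat on the table at the start (may be absent); mass 0.1 to 0.2 kg; origin at its middle (10 mm above its underside), z its thickness axis, both faces alike. Outline: rectangle 72 mm along its x, 40 mm along its y.
- round_pierced: finished aluminium piece with a round hole (about 26 mm) through its middle, 20 mm thick, 0.12 kg; origin at its middle, z its thickness axis. At the start it lies in the die's round cavity, hidden in the press until the drawer is out (may be absent). Outline round, 64 mm diameter.
- square_pierced: finished aluminium piece with a round hole (about 26 mm) through its middle, 20 mm thick, 0.12 kg; origin at its middle, z its thickness axis. At the start it lies in the die's square cavity, hidden in the press until the drawer is out (may be absent). Outline 56 x 56 mm, sides along x and y.
- basket: empty pink slotted plastic basket, loose, 0.3 kg, 97 mm (its x) x 132 mm (its y) x 50 mm high outside, 84 x 118 mm inside, floor 2 mm thick; stands on the table to the left in front of the press. Origin at the middle of its underside. (Not the pink tub of dark studs.) A fixed block of green sleeves about 95 mm high stands behind it (x 0.53 to 0.73, y over 0.22).
- black_tape: bystander: roll of black tape, 59 mm across, 19 mm high, loose among the blanks; origin at the middle of its underside. Beyond the blanks (x over 0.53, y below -0.03) stands a fixed rack of sleeves 0.2 m tall; a fixed oil bottle 112 mm tall stands near the robot at about x 0.33, y -0.08.
Mind the look-alikes: they are no part of the job. What is shaped like the small_blank but pink is not meant.

How it is judged:
By the outcome, as a careful person would: the job done as asked, in the order asked, and still so for the second after the job is handed in, with the robot touching nothing.
Of round_blank, small_blank, square_blank, oblong_blank only 3 to 4 are there at a start; the rules pass over those that are not, and their reading is None.
Of round_pierced, square_pierced only 1 to 2 are there at a start; the rules pass over those that are not, and their reading is None.
At some moment in a run one of round_blank, small_blank, square_blank, oblong_blank, basket may be knocked a few centimetres aside while the robot is not near it.
Once in a run the grip may slacken for a moment while it holds something.
It also fails if it takes over 210 s, if anything falls off the work surface, if the arm or the gripper's body presses on something with over 40 N, if the wrist force passes 120 N, or if a joint passes its speed limit or range.

## Robot

A 6-joint arm with a two-finger parallel gripper is mounted at the origin on a cart in front of the work surface, level with it; the furniture and walls round the work are solid. World frame = base frame: x ahead of the robot, y to its left, z up, the work surface at z = 0. Lengths are in m, angles in rad, forces in N, time in s.
With the tool pointing down it reaches from about 0.3 to 0.775 m from the base axis. Payload 14.6 kg.
Tool frame: the origin (TCP) lies at the centre of the arm's flange, where the gripper is bolted on; the fingertips stand 199 mm ahead of it and the grasp point (between the pads) lies 180 mm ahead of it; z points along the fingers, y is the line along which they close (so a half turn about z gives the same grasp; the last joint's range is limited). The gripper opens to 94 mm and grips with 3 to 60 N. Pads are 16 mm wide; open, the fingers measure 119 mm over their backs; the gripper's body (75 mm by 177 mm) begins 78 mm behind the grasp point.
Start: joints at [-1.209, 0.3, 1.521, -0, 1.321, -0.067], TCP at [0.229, -0.5, 0.405] pointing down, gripper open.
Joint ranges: [-3.03, 3.03], [-0.79, 2.21], [0.23, 2.52], [-1.04, 4.18], [0, 3.07], [-2.55, 2.55]. Speed limits (rad/s): [2.22, 2.22, 2.57, 3.14, 3.14, 3.14].

## Interface

Orientations are given as [roll, pitch, yaw] about the fixed x, y, z axes, in that order (R = Rz(yaw) Ry(pitch) Rx(roll)).
In Python, from station import ctrl gives the robot as it stands. The module is installed in compiled form; this text tells all that it offers.
- The arm moves only by the tool servo_tool, never from a script. Its argument "motion" is a list of rows, each a list of 5 numbers: the closure, from 0 (fully open) to 1 (shut), then the shift along the world's x, y, z in cm, then the turn about the world's z in degrees. A call has 1 to 20 rows; each row is the pose to reach, as a shift and turn from the pose commanded when the call began; what a row does not reach only later rows make up. A row lasts 1/8 s, in which the tool goes at most 62.5 mm and 10.7 degrees, less where a joint would pass 70% of its speed; a pose out of reach is approached as far as the arm can. A call with a gripper value outside its range is refused whole. The fingers move at their own pace and stop on an object; "squeeze" is the grip in N (left out, the last holds). Time passes only in rows, so rows that repeat a pose let the fingers close. It gives the time, the measured TCP pose, the force, the opening and the grip force at its end, in the units of the state.
- ctrl.get_obs(): the state, without advancing time (a new reading comes with each control period).
- ctrl.camera(name): name is "scene" or "top"; returns a dict with "image" (480x640x3 uint8, red, green, blue), "fx", "fy", "cx", "cy" (pixels), "camera_from_world" (4x4, takes a point from world to camera coordinates). Camera axes: x right, y up, looking along -z (the intrinsics and any distortion apply to the point x, -y, -z); pixel columns grow to the right and rows downward; lengths in m; the calibration is good to about 2 mm. A picture is of the moment at which its call begins. There is no depth.
- ctrl.hand_in(): hands the job in; it is judged then, once.
The state is a dict: "time_s": time; "qpos": joint angles; "joint_vel": joint speeds; "tau": joint torques, N m; "ee_pos": TCP position; "eef_rot": TCP orientation; "force": force on the tool from outside, world axes, zero at the start; "moment": the same for the moment, N m; "grip_width": finger opening in m; "grip_force": force on a finger pad.
Only numpy, scipy, OpenCV 4.12 (cv2) and the standard library are available. Lean on these libraries where they do the work, as an engineer would, in place of code of your own. Each camera call takes 0.05 s, during which the arm holds its last target. There are 200 camera calls.

## Working session

There is one attempt and no reset: what is moved stays moved. The work goes in short steps, Python scripts to look and compute and a tool call to move; the robot and the scene stay as the last step left them, time stands still between calls to the robot, and variables do not carry over. Pictures are saved under pics/ and viewed, at most 14 in all, crops included, and the job is handed in when it is done.

Besides the shell and the picture viewer there is one more tool, called by a JSON object that holds its "fn" and its "kwargs". servo_tool: Moves the arm, as the interface text tells. Its arguments: {"type":"object","properties":{"motion":{"type":"array","items":{"type":"array","items":{"type":"number"}}},"squeeze":{"type":"number"}},"required":["motion"]}

```bash
mkdir -p pics; cat > h.py <<'E'
import numpy as np, cv2
from station import ctrl
def cam(n,save=None):
    c=ctrl.camera(n); c['M']=np.array(c['camera_from_world'])
    if save: cv2.imwrite('pics/'+save,c['image'][:,:,::-1])
    return c
def ray(c,u,v,z):
    R=c['M'][:3,:3];t=c['M'][:3,3];o=-R.T@t
    d=R.T@np.array([(u-c['cx'])/c['fx'],-(v-c['cy'])/c['fy'],-1])
    return o+d*(z-o[2])/d[2]
def proj(c,p):
    q=c['M'][:3,:3]@np.array(p)+c['M'][:3,3]
    return np.array([c['cx']+c['fx']*q[0]/-q[2],c['cy']+c['fy']*q[1]/q[2]])
E
python3 - <<'E'
from h import *
for n in('top','scene'):
    c=cam(n,n+'0.png');print({k:v for k,v in c.items() if k not in('image','M')})
print(ctrl.get_obs())
E
```

```text
{'fx': 438.7845874949146, 'fy': 438.7845874949146, 'cx': 320.2706430285883, 'cy': 245.76135416977095, 'camera_from_world': array([[ 0.00323486, -0.99992875, -0.01149022, -0.01649168],
       [ 0.98633797,  0.00129799,  0.16472927, -0.57881751],
       [-0.16470262, -0.01186611,  0.98627189, -1.20254608],
       [ 0.        ,  0.        ,  0.        ,  1.        ]])}
{'fx': 582.3770060217993, 'fy': 582.3770060217993, 'cx': 315.3838296677983, 'cy': 232.7953888466821, 'camera_from_world': array([[ 0.57301916, -0.81927634,  0.02086406, -0.34932089],
       [ 0.36627629,  0.27878947,  0.88776017, -0.28320126],
       [-0.73313758, -0.50106158,  0.45983321, -1.0313505 ],
       [ 0.        ,  0.        ,  0.        ,  1.        ]])}
{'time_s': 0.1, 'qpos': array([-1.20858219e+00,  3.00407780e-01,  1.52149550e+00,  8.96590984e-06,
        1.32070027e+00, -6.66194631e-02]), 'joint_vel': array([ 2.74560801e-05,  7.64879843e-05,  4.89350234e-04,  2.97209176e-04,
        1.73171701e-04, -7.90740592e-04]), 'tau': array([ 9.81428857e-04, -5.32649016e+01, -3.53285229e+01,  7.09335739e-02,
        2.35088967e-02, -6.43217754e-05]), 'ee_pos': array([ 0.22867486, -0.50017999,  0.40415716]), 'eef_rot': array([-3.14058457e+00, -7.59612044e-05,  4.28831343e-01]), 'force': array([-0.36121097, -0.03960208, -0.61018093]), 'moment': array([ 0.01851718, -0.00851192,  0.01081976]), 'grip_force': 0.0, 'grip_width': 0.09391180964043462}
```

View pics/top0.png

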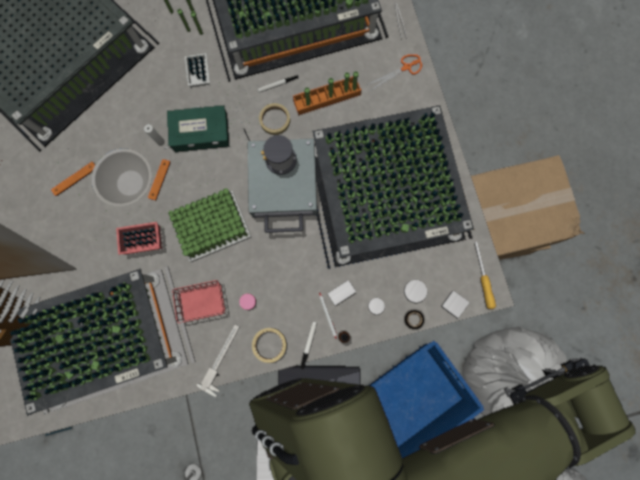

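View pics/scene0.png

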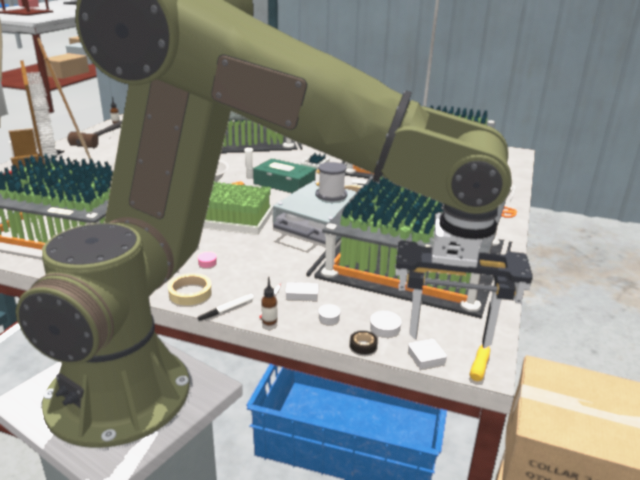

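```bash
cat >> h.py <<'E'
def blanks(c,z=0.02,roi=(265,340,320,480),minv=165,maxs=40):
    im=cv2.cvtColor(c['image'],cv2.COLOR_RGB2HSV);m=((im[:,:,2]>minv)&(im[:,:,1]<maxs)).astype(np.uint8)
    k=np.zeros_like(m);a,b,e,f=roi;k[a:b,e:f]=m[a:b,e:f]
    cs,_=cv2.findContours(k,cv2.RETR_EXTERNAL,cv2.CHAIN_APPROX_NONE)
    out=[]
    for q in cs:
        if cv2.contourArea(q)<80: continue
        w=np.array([ray(c,u,v,z)[:2]*1000 for u,v in q[:,0]],np.float32)
        r=cv2.minAreaRect(w);out.append((q[:,0].mean(0).round(),np.round(r[0],1),np.round(r[1],1),round(r[2],1)))
    return out
E
python3 - <<'E'
from h import *
c=cam('top');im=c['image']
for v in (160,175,190):
    print(v);[print(*b) for b in blanks(c,minv=v)]
print('bg',im[300,395],'blank',im[291,416],im[293,342])
# press roof outline
for n,p in dict(rfl=(248,212),rfr=(314,214),rbl=(250,143)).items(): print(n,ray(c,*p,.07))
b=cv2.resize(im[125:325,165:325],None,fx=4,fy=4,interpolation=cv2.INTER_CUBIC)[:600]
b=cv2.resize(im[130:250,240:325],None,fx=5,fy=5,interpolation=cv2.INTER_CUBIC)
b2=cv2.resize(im[275:330,165:235],None,fx=5,fy=5,interpolation=cv2.INTER_CUBIC)
o=np.zeros((600,775,3),np.uint8);o[:,:425]=b;o[:275,425:]=b2
cv2.imwrite('pics/crop1.png',o[:,:,::-1])
hsv=cv2.cvtColor(im,cv2.COLOR_RGB2HSV);m=(((hsv[:,:,0]>165)|(hsv[:,:,0]<8))&(hsv[:,:,1]>60)).astype(np.uint8);k=m*0;k[275:330,165:235]=m[275:330,165:235]
pts=np.argwhere(k)[:,::-1];w=np.array([ray(c,u,v,.05)[:2]*1000 for u,v in pts],np.float32);print('basket',cv2.minAreaRect(w))
E
```

```text
160
[376. 305.] [ 411.5 -174. ] [39.8 42.5] 89.1
[456. 304.] [ 416.8 -400. ] [52.8 52.6] 52.2
[341. 292.] [449.4 -75.2] [38.7 70.9] 33.4
[416. 290.] [ 455.  -288.2] [59.5 59.5] 44.3
175
[376. 306.] [ 411.4 -174. ] [37.7 38.5] 44.5
[455. 304.] [ 416.6 -399.4] [49.2 48.2] 51.2
[341. 292.] [449.2 -74.9] [35.5 68.4] 33.6
[415. 291.] [ 454.3 -287.5] [54.1 54.7] 0.1
190
[376. 306.] [ 410.1 -172.5] [31.3 33.9] 89.1
[341. 292.] [449.1 -74.9] [30.8 63.7] 33.6
bg [136 134 129] blank [188 187 187] [200 199 198]
rfl [0.67212888 0.19019265 0.07      ]
rfr [0.66638278 0.00262768 0.07      ]
rbl [0.87894222 0.19063618 0.07      ]
basket ((421.4127502441406, 325.93072509765625), (98.23817443847656, 139.7172088623047), 11.753304481506348)
```

View pics/crop1.png

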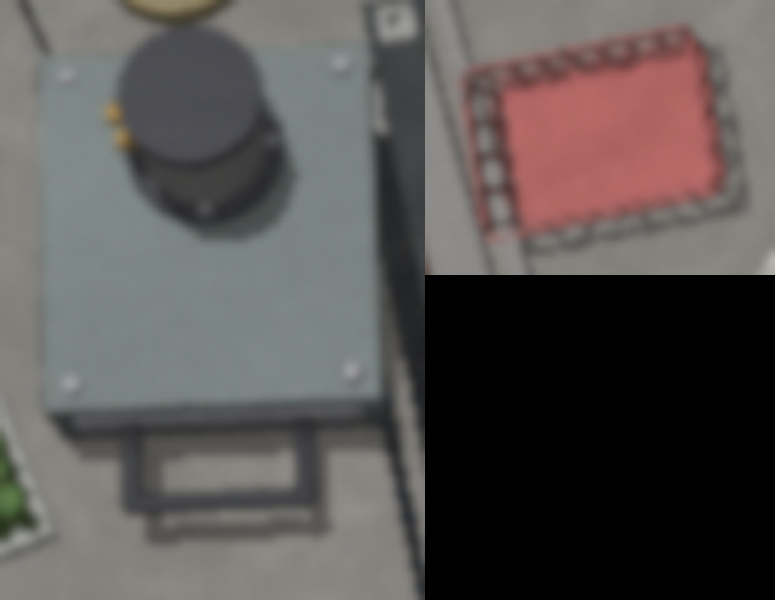

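```bash
python3 - <<'E'
from h import *
c=cam('top')
P=[ray(c,u,v,.07)*1000 for u,v in[(249.6,212),(316.6,210.6),(248,140.4),(313.6,139)]]
for p in P: print('roof',p.round(1))
fl,fr,bl,br=P
print('yaws',[np.degrees(np.arctan2(d[1],d[0])).round(2) for d in (bl-fl,br-fr)],[np.degrees(np.arctan2(-d[0],d[1])).round(2) for d in (fl-fr,bl-br)])
for u,v in[(264.4,230),(304.4,229)]: print('handle',(ray(c,u,v,.048)*1000).round(1))
f=[ray(c,165+(u-425)/5,275+v/5,.004)*1000 for u,v in[(500,85),(695,40),(725,190),(515,235)]]
print(np.round(f,1),np.mean(f,0)); print(cv2.minAreaRect(np.array(f,np.float32)[:,:2]))
s=cam('scene')
g=cv2.cvtColor(s['image'],cv2.COLOR_RGB2HSV)
m=((g[:,:,2]>185)&(g[:,:,1]<40)).astype(np.uint8)
b=blanks(s,roi=(270,375,280,450),minv=190)
[print(*x) for x in b]
E
```

```text
roof [672.1 185.6  70. ]
roof [676.3  -4.7  70. ]
roof [887.  196.7  70. ]
roof [891.    5.1  70. ]
yaws [np.float64(2.96), np.float64(2.6)] [np.float64(1.25), np.float64(1.2)]
handle [624.5 145.4  48. ]
handle [627.5  30.5  48. ]
[[449.2 393.3   4. ]
 [475.6 280.5   4. ]
 [389.2 259.6   4. ]
 [363.2 379.8   4. ]] [419.29908598 328.27293997   4.        ]Traceback (most recent call last):
  File "<stdin>", line 9, in <module>
cv2.error: OpenCV(4.12.0) /io/opencv/modules/imgproc/src/convhull.cpp:143: error: (-215:Assertion failed) total >= 0 && (depth == CV_32F || depth == CV_32S) in function 'convexHull'
```

{"fn": "servo_tool", "kwargs": {"motion": [[0.53,20,50,2,67.4],[0.53,20,50,2,67.4],[0.53,20,50,2,67.4],[0.53,20,50,2,67.4],[0.53,20,50,2,67.4],[0.53,20,50,2,67.4],[0.53,20,50,2,67.4],[0.53,20,50,2,67.4],[0.53,20,50,2,67.4],[0.53,20,50,2,67.4],[0.53,39.7,59,0,67.4],[0.53,39.7,59,0,67.4],[0.53,39.7,59,0,67.4],[0.53,39.7,59,0,67.4],[0.53,39.7,59,-6,67.4],[0.53,39.7,59,-10,67.4],[0.53,39.7,59,-10,67.4]], "squeeze": 30}}

```text
time_s: 2.33
ee_pos: [0.6253, 0.0887, 0.3019]
eef_rot: [-3.136, 0.0, 1.604]
force: [0.2, 0.7, -0.3]
grip_width: 0.0444
grip_force: 0.0
```

{"fn": "servo_tool", "kwargs": {"motion": [[0.53,0,0.1,-4,0],[0.53,0,0.1,-7.8,0],[0.53,0,0.1,-7.8,0],[0.53,0,0.1,-7.8,0],[1,0,0.1,-7.8,0],[1,0,0.1,-7.8,0],[1,0,0.1,-7.8,0],[1,0,0.1,-7.8,0]]}}

```text
time_s: 3.32
ee_pos: [0.6255, 0.0908, 0.2269]
eef_rot: [-3.141, 0.0, 1.605]
force: [-5.8, -1.2, 2.9]
grip_width: 0.0113
grip_force: 30.0
```

{"fn": "servo_tool", "kwargs": {"motion": [[1,-2,-0.07,0,0],[1,-5,-0.18,0,0],[1,-8,-0.28,0,0],[1,-11,-0.38,0,0],[1,-14,-0.5,0,0],[1,-16.5,-0.58,0,0],[1,-17.2,-0.6,0,0],[1,-17.4,-0.6,0,0],[1,-17.6,-0.61,0,0],[1,-17.6,-0.61,0,0]]}}

```text
time_s: 4.58
ee_pos: [0.4501, 0.0838, 0.2269]
eef_rot: [3.14, 0.002, 1.605]
force: [4.7, -14.0, -2.4]
grip_width: 0.0113
grip_force: 30.0
```

{"fn": "servo_tool", "kwargs": {"motion": [[1,-0.15,-0.1,0,0],[1,-0.3,-0.1,0,0],[1,-0.3,-0.1,0,0]]}}

```text
time_s: 4.95
ee_pos: [0.4486, 0.0833, 0.227]
eef_rot: [3.132, 0.0, 1.605]
force: [29.2, -4.2, -24.5]
grip_width: 0.0109
grip_force: 30.0
```

{"fn": "servo_tool", "kwargs": {"motion": [[0.5,0,0,0,0],[0.5,0,0,0,0],[0.5,0,0,0,0],[0.5,0,0,6,0],[0.5,0,0,12,0],[0.5,0,-6,16,0],[0,0,-12,16,0],[0,-5,-18,16,0],[0,-10,-24,16,0],[0,-15,-30,16,0],[0,-15,-30,16,0]]}}

```text
time_s: 6.32
ee_pos: [0.295, -0.2174, 0.3869]
eef_rot: [3.141, 0.0, 1.605]
force: [1.1, -0.3, 0.3]
grip_width: 0.092
grip_force: 0.0
```

```bash
python3 - <<'E'
from h import *
c=cam('top','top1.png');im=c['image']
o=cv2.resize(im[180:325,160:350],None,fx=4,fy=4,interpolation=cv2.INTER_CUBIC)
cv2.imwrite('pics/crop2.png',o[:,:,::-1])
E
```

```text
(no output)
```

View pics/crop2.png

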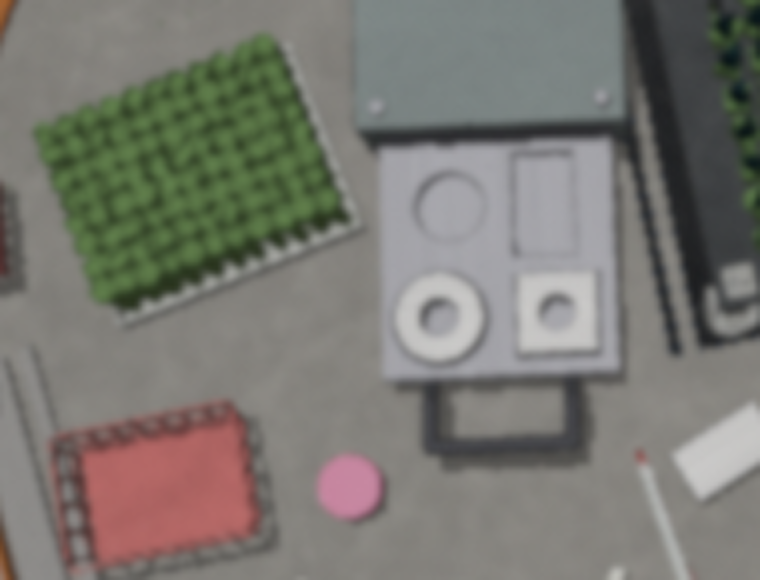

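```bash
python3 - <<'E'
from h import *
c=cam('top');im=c['image']
h=cv2.cvtColor(im,cv2.COLOR_RGB2HSV)
print('vals',im[180+330//4+3,160+600//4],im[180+318//4,160+405//4],im[180+180//4,160+480//4])
P=lambda u,v,z:(ray(c,160+u/4-.375,180+v/4-.375,z)*1000).round(1)
for n,u,v,z in[('handle',503,442,.048),('hl',428,445,.048),('hr',580,440,.048),('small',450,206,.036),('obl',545,205,.036),('dieFL',383,380,.036),('dieFR',621,373,.036),('dieBL',380,145,.036),('dieBR',613,140,.036)]: print(n,P(u,v,z))
for b in blanks(c,z=.048,roi=(240,280,255,313),minv=192): print(*b)
for b in blanks(c,z=.048,roi=(240,280,255,313),minv=205): print(*b)
for b in blanks(c): print(*b)
E
```

```text
vals [148 148 151] [196 195 194] [160 160 164]
handle [452.6  82.3  48. ]
hl [450.3 134.9  48. ]
hr [454.1  28.3  48. ]
small [623.6 124.6  36. ]
obl [624.5  55.8  36. ]
dieFL [497.2 169.7  36. ]
dieFR [5.025e+02 1.000e-01 3.600e+01]
dieBL [668.9 176.7  36. ]
dieBR [672.8   6.8  36. ]
[269. 259.] [540.7 128.9] [51. 50.] 45.6
[299. 257.] [546.4  45.2] [46.  45.6] 0.5
[376. 305.] [ 412.1 -174.7] [41.6 40.5] 44.7
[455. 304.] [ 416.9 -399.7] [51.9 51. ] 53.9
[341. 292.] [449.2 -74.9] [37.1 70. ] 33.6
[416. 291.] [ 453.6 -288.2] [57.4 57.5] 44.3
```

{"fn": "servo_tool", "kwargs": {"motion": [[0,24.6,34.5,0,0],[0,24.6,34.5,0,0],[0,24.6,34.5,0,0],[0,24.6,34.5,0,0],[0,24.6,34.5,0,0],[0,24.6,34.5,0,0],[0,24.6,34.5,0,0],[0,24.6,34.5,0,0],[0,24.6,34.5,-5,0],[0,24.6,34.5,-10,0],[0,24.6,34.5,-13,0],[0,24.6,34.5,-13,0],[0,24.6,34.5,-13,0]]}}

```text
time_s: 8.05
ee_pos: [0.5428, 0.1287, 0.2582]
eef_rot: [3.14, -0.0, 1.605]
force: [-0.0, 0.0, 0.6]
grip_width: 0.0939
grip_force: 0.0
```

{"fn": "servo_tool", "kwargs": {"motion": [[0,-0.15,0,-1,0],[0,-0.15,0,-2.05,0],[0,-0.15,0,-2.05,0],[0,-0.15,0,-2.05,0],[1,-0.15,0,-2.05,0],[1,-0.15,0,-2.05,0],[1,-0.15,0,-2.05,0],[1,-0.15,0,-2.05,0],[1,-0.15,0,-2.05,0]], "squeeze": 40}}

```text
time_s: 9.18
ee_pos: [0.5412, 0.1287, 0.2359]
eef_rot: [-3.141, 0.0, 1.605]
force: [0.8, -0.1, -0.7]
grip_width: 0.0619
grip_force: 40.0
```

{"fn": "servo_tool", "kwargs": {"motion": [[1,0,0,1,0],[1,0,0,4,0],[1,0,0,9,0],[1,0,0,11,0],[1,-6,8,11,-10],[1,-12.1,14,11,-20],[1,-12.1,19.8,11,-79],[1,-12.1,19.8,11,-79],[1,-12.1,19.8,11,-79],[1,-12.1,19.8,11,-79],[1,-12.1,19.8,11,-79],[1,-12.1,19.8,11,-79],[1,-12.1,19.8,11,-79],[1,-12.1,19.8,11,-79],[1,-12.1,19.8,11,-79]]}}

```text
time_s: 11.05
ee_pos: [0.4201, 0.3267, 0.3463]
eef_rot: [-3.142, 0.0, 0.228]
force: [-0.0, 0.2, -1.6]
grip_width: 0.062
grip_force: 40.0
```

```bash
python3 - <<'E'
from h import *
s=cam('scene');t=cam('top')
o=np.hstack([cv2.resize(t['image'][210:340,150:300],(400,347)),cv2.resize(s['image'][130:320,130:330],(400,347))])
cv2.imwrite('pics/c3.png',o[:,:,::-1])
im=t['image'];hsv=cv2.cvtColor(im,cv2.COLOR_RGB2HSV);m=(((hsv[:,:,0]>165)|(hsv[:,:,0]<8))&(hsv[:,:,1]>60)).astype(np.uint8);k=m*0;k[275:330,165:235]=m[275:330,165:235]
pts=np.argwhere(k)[:,::-1];w=np.array([ray(t,u,v,.05)[:2]*1000 for u,v in pts],np.float32);print('basket',cv2.minAreaRect(w))
E
```

```text
basket ((418.4377136230469, 302.5329895019531), (97.4438247680664, 111.40032196044922), 27.800582885742188)
```

View pics/c3.png

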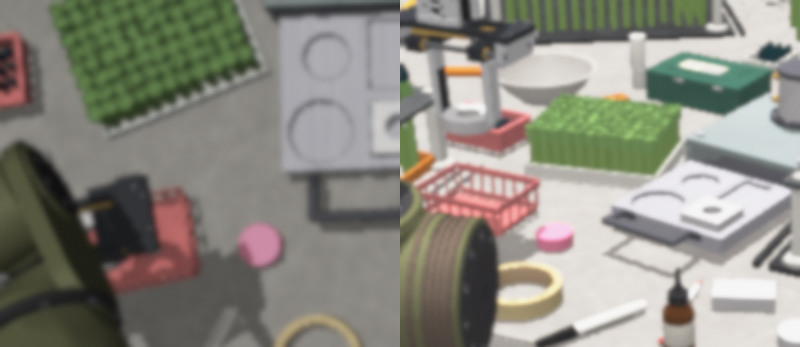

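{"fn": "servo_tool", "kwargs": {"motion": [[1,0,0,-5,0],[1,0,0,-9,0],[1,0,0,-11.5,0],[1,0,0,-13,0],[1,0,0,-13.4,0],[1,0,0,-13.4,0]]}}

```text
time_s: 11.9
ee_pos: [0.4204, 0.3268, 0.2128]
eef_rot: [-3.141, -0.001, 0.226]
force: [-0.3, -0.1, -0.5]
grip_width: 0.0618
grip_force: 40.0
```

{"fn": "servo_tool", "kwargs": {"motion": [[0.18,0,0,0,0],[0.18,0,0,0,0],[0.18,0,0,0,0],[0.18,0,0,3,0],[0.18,0,0,7,0],[0,0,0,12,0],[0,12,-14,12,79],[0,12,-20,12,79],[0,12.4,-28.2,12,79],[0,12.4,-28.2,12,79],[0,12.4,-28.2,12,79],[0,12.4,-28.2,12,79],[0,12.4,-28.2,12,79],[0,12.4,-28.2,12,79],[0,12.4,-28.2,12,79],[0,12.4,-28.2,4.5,79],[0,12.4,-28.2,4.5,79]]}}

```text
time_s: 14.02
ee_pos: [0.5434, 0.0448, 0.2544]
eef_rot: [-3.136, -0.0, 1.602]
force: [-0.5, 0.1, 0.5]
grip_width: 0.094
grip_force: 0.0
```

{"fn": "servo_tool", "kwargs": {"motion": [[0,0,0,-1,0],[0,0,0,-1.7,0],[0,0,0,-1.7,0],[0,0,0,-1.7,0],[1,0,0,-1.7,0],[1,0,0,-1.7,0],[1,0,0,-1.7,0],[1,0,0,-1.7,0],[1,0,0,-1.7,0],[1,0,0,-0.7,0],[1,0,0,3,0],[1,0,0,8,0],[1,0,0,11,0]]}}

```text
time_s: 15.65
ee_pos: [0.544, 0.0447, 0.3702]
eef_rot: [3.139, 0.0, 1.605]
force: [0.5, -0.6, -2.1]
grip_width: 0.0552
grip_force: 40.0
```

```bash
python3 - <<'E'
from h import *
s=cam('scene');t=cam('top')
o=np.hstack([cv2.resize(t['image'][210:340,150:300],(400,347)),cv2.resize(s['image'][130:320,130:330],(400,347))])
cv2.imwrite('pics/c4.png',o[:,:,::-1])
im=t['image'];hsv=cv2.cvtColor(im,cv2.COLOR_RGB2HSV);m=(((hsv[:,:,0]>165)|(hsv[:,:,0]<8))&(hsv[:,:,1]>60)).astype(np.uint8);k=m*0;k[275:330,165:235]=m[275:330,165:235]
pts=np.argwhere(k)[:,::-1];w=np.array([ray(t,u,v,.05)[:2]*1000 for u,v in pts],np.float32);print('basket',cv2.minAreaRect(w))
for b in blanks(t,.022,roi=(275,330,165,235),minv=160): print(*b)
for b in blanks(t): print(*b)
print(ctrl.get_obs()['grip_width'],ctrl.get_obs()['ee_pos'])
E
```

```text
basket ((421.35845947265625, 325.8604736328125), (97.85810852050781, 139.462158203125), 11.408817291259766)
[200. 301.] [421.3 327. ] [59.6 60.5] 0.1
[376. 305.] [ 411.4 -174. ] [41.6 42.5] 44.5
[456. 304.] [ 417.1 -400. ] [53.2 53.1] 52.5
[348. 289.] [458. -99.] [25.8 45.8] 89.7
[416. 290.] [ 455.  -288.2] [59.5 59.5] 44.3
0.05523941231684917 [0.54422105 0.04472139 0.37088482]
```

View pics/c4.png

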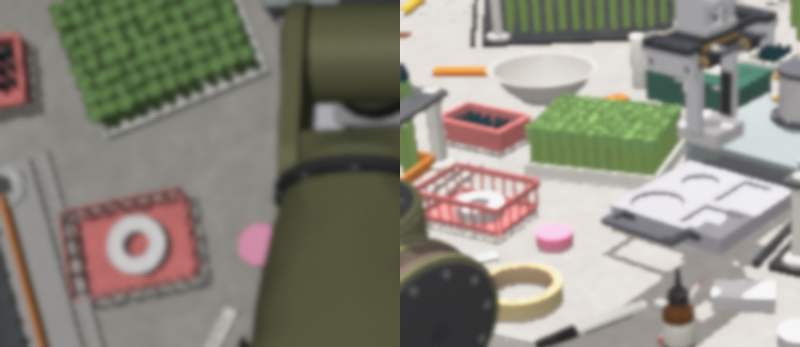

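{"fn": "servo_tool", "kwargs": {"motion": [[1,-6,8,0,-10],[1,-12.3,14,0,-20],[1,-12.3,28.2,0,-79],[1,-12.3,28.2,0,-79],[1,-12.3,28.2,0,-79],[1,-12.3,28.2,0,-79],[1,-12.3,28.2,0,-79],[1,-12.3,28.2,0,-79],[1,-12.3,28.2,0,-79],[1,-12.3,28.2,0,-79],[1,-12.3,28.2,0,-79],[1,-12.3,28.2,-6,-79],[1,-12.3,28.2,-10,-79],[1,-12.3,28.2,-12.5,-79],[1,-12.3,28.2,-13.4,-79],[1,-12.3,28.2,-13.6,-79],[1,-12.3,28.2,-13.6,-79]]}}

```text
time_s: 17.88
ee_pos: [0.4213, 0.3265, 0.2332]
eef_rot: [3.141, -0.0, 0.228]
force: [-8.1, -8.4, 18.8]
grip_width: 0.0555
grip_force: 40.0
```

{"fn": "servo_tool", "kwargs": {"motion": [[0.25,0,0,0,0],[0.25,0,0,0,0],[0.25,0,0,0,0],[0.25,0,0,4,0],[0.25,0,0,10,0],[0,-6,2,16,0],[0,-12,4,20,0],[0,-12,4,20,0]]}}

```text
time_s: 18.88
ee_pos: [0.2993, 0.367, 0.4331]
eef_rot: [-3.14, -0.002, 0.227]
force: [0.1, -0.7, -0.5]
grip_width: 0.0934
grip_force: 0.0
```

```bash
python3 - <<'E'
from h import *
s=cam('scene');t=cam('top')
o=np.hstack([cv2.resize(t['image'][210:340,150:300],(400,347)),cv2.resize(s['image'][130:320,130:330],(400,347))])
cv2.imwrite('pics/c5.png',o[:,:,::-1])
for b in blanks(t,.042,roi=(275,330,165,235),minv=160): print(*b)
for b in blanks(t): print(*b)
for b in blanks(s,roi=(270,375,280,450),minv=190): print(*b)
E
```

```text
[199. 301.] [422.3 326.8] [56.8 54.2] 12.9
[384. 301.] [ 424.2 -196.9] [39.6 40.2] 0.1
[455. 304.] [ 416.8 -399.8] [51.9 51.6] 52.2
[341. 292.] [449.2 -74.9] [37.1 70.1] 33.6
[416. 291.] [ 453.6 -288.2] [57.4 57.5] 44.3
[363. 323.] [ 429.1 -228.2] [260.5 425.3] 14.8
```

View pics/c5.png

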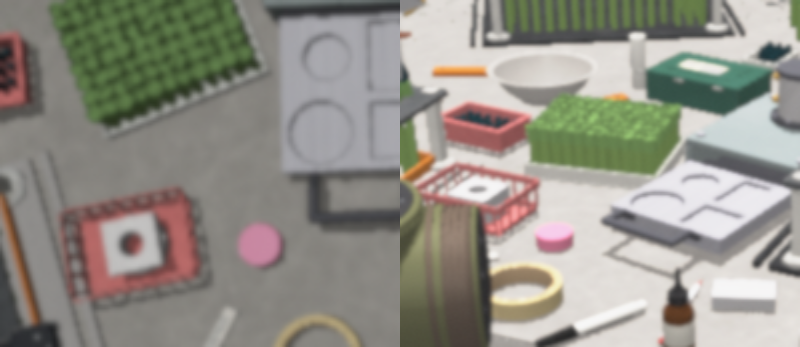

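```bash
python3 - <<'E'
from h import *
t=cam('top');s=cam('scene')
for p in[(318,130),(338,262),(345,262),(470,238)]:
  print(p,[(ray(t,*p,z)*1000).round() for z in(0,.1,.2)])
for p in[(330,238),(325,280)]: print(p,[(ray(s,*p,z)*1000).round() for z in(0,.1,.12)])
for z in (0,.1,.2): print(proj(s,ray(t,340,263,z)))
print([proj(s,(.36,-.08,z)) for z in (0,.112)],[(ray(s,270,320,0)*1000).round()],(ray(t,344,337,.112)*1000).round())
o=np.hstack([cv2.resize(t['image'][230:330,310:420],(440,400)),cv2.resize(s['image'][200:340,240:340],(286,400))])
cv2.imwrite('pics/c6.png',o[:,:,::-1])
E
```

```text
(318, 130) [array([950.,  -6.,   0.]), array([905.,  -8., 100.]), array([860., -10., 200.])]
(338, 262) [array([539., -67.,   0.]), array([526., -64., 100.]), array([513., -61., 200.])]
(345, 262) [array([539., -87.,   0.]), array([526., -83., 100.]), array([513., -79., 200.])]
(470, 238) [array([ 611., -457.,    0.]), array([ 592., -424.,  100.]), array([ 574., -391.,  200.])]
(330, 238) [array([715.,  26.,   0.]), array([556., -76., 100.]), array([524., -97., 120.])]
(325, 280) [array([531., -83.,   0.]), array([ 397., -170.,  100.]), array([ 370., -188.,  120.])]
[322.5919859 277.8428467]
[319.42293836 242.51843557]
[315.98845037 204.2352402 ]
[array([279.42966587, 313.3620089 ]), array([279.02191856, 268.70284611])] [array([329., -79.,   0.])] [327. -79. 112.]
```

View pics/c6.png

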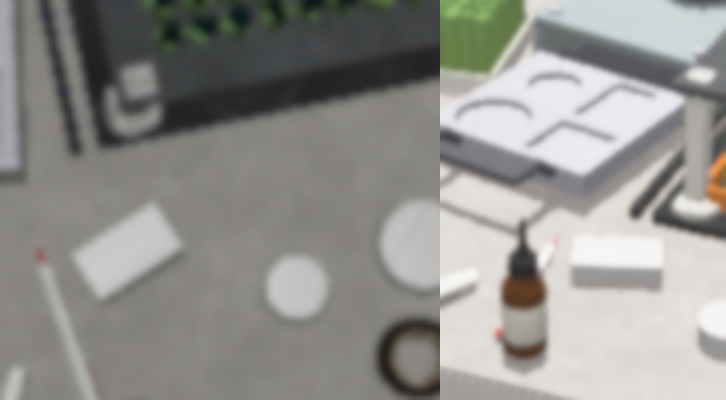

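{"fn": "servo_tool", "kwargs": {"motion": [[0,14.5,-20,0,20],[0,14.5,-43.5,0,110.6],[0,14.5,-43.5,0,110.6],[0,14.5,-43.5,0,110.6],[0,14.5,-43.5,0,110.6],[0,14.5,-43.5,0,110.6],[0,14.5,-43.5,0,110.6],[0,14.5,-43.5,0,110.6],[0,14.5,-43.5,0,110.6],[0.25,14.5,-43.5,0,110.6],[0.25,14.5,-43.5,0,110.6],[0.25,14.5,-43.5,-6,110.6],[0.25,14.5,-43.5,-12,110.6],[0.25,14.5,-43.5,-17,110.6],[0.25,14.5,-43.5,-19,110.6],[0.25,14.5,-43.5,-19,110.6]]}}

```text
time_s: 21.08
ee_pos: [0.4458, -0.069, 0.2392]
eef_rot: [-3.139, -0.003, 2.156]
force: [0.4, 0.4, -0.3]
grip_width: 0.0704
grip_force: 0.0
```

{"fn": "servo_tool", "kwargs": {"motion": [[0.25,-0.1,0.1,-1.5,0],[0.25,-0.1,0.1,-2.9,0],[0.25,-0.1,0.1,-2.9,0],[0.25,-0.1,0.1,-2.9,0]]}}

```text
time_s: 21.58
ee_pos: [0.4453, -0.0673, 0.2124]
eef_rot: [3.141, 0.0, 2.157]
force: [0.8, -0.3, 0.1]
grip_width: 0.0704
grip_force: 0.0
```

{"fn": "servo_tool", "kwargs": {"motion": [[0.25,0,-0.1,-0.3,0],[0.25,0,-0.1,-0.3,0],[1,0,-0.1,-0.3,0],[1,0,-0.1,-0.3,0],[1,0,-0.1,-0.3,0],[1,0,-0.1,-0.3,0],[1,0,-0.1,-0.3,0],[1,0,-0.1,1,0],[1,0,-0.1,5,0],[1,0,-0.1,11,0],[1,0,-0.1,15,0],[1,0,-0.1,15,0]]}}

```text
time_s: 23.08
ee_pos: [0.4451, -0.0683, 0.3654]
eef_rot: [3.138, 0.004, 2.157]
force: [-0.4, 0.4, -3.2]
grip_width: 0.0395
grip_force: 40.0
```

```bash
python3 - <<'E'
from h import *
t=cam('top');a=cv2.imread('pics/top1.png')
# drawer shift vs top1 by phase correlation on die front/handle region
A=cv2.cvtColor(a,cv2.COLOR_BGR2GRAY)[180:305,245:325].astype(np.float32)
B=cv2.cvtColor(t['image'],cv2.COLOR_RGB2GRAY)[180:305,245:325].astype(np.float32)
cv2.imwrite('pics/x.png',np.hstack([A,B]))
print(cv2.phaseCorrelate(A[85:],B[85:]))
[print(*b) for b in blanks(t)]
E
```

```text
((0.03581191573024256, 0.1681835410471848), 0.66582958817482)
[384. 301.] [ 424.2 -196.9] [39.6 40.2] 0.1
[456. 304.] [ 416.8 -400.1] [52.7 51.8] 53.1
[416. 290.] [ 454.3 -287.4] [59.4 57.5] 44.0[ WARN:0@2.499] global loadsave.cpp:1063 imwrite_ Unsupported depth image for selected encoder is fallbacked to CV_8U.
```

{"fn": "servo_tool", "kwargs": {"motion": [[1,0,6,0,0],[1,0,12.4,0,10],[1,6,12.4,0,58.5],[1,12,12.4,0,58.5],[1,17.1,12.4,0,58.5],[1,17.1,12.4,0,58.5],[1,17.1,12.4,0,58.5],[1,17.1,12.4,0,58.5],[1,17.1,12.4,-5,58.5],[1,17.1,12.4,-9,58.5],[1,17.1,12.4,-11,58.5],[1,17.1,12.4,-11,58.5]]}}

```text
time_s: 24.62
ee_pos: [0.6161, 0.0557, 0.2512]
eef_rot: [3.142, -0.002, -3.107]
force: [-0.2, -0.7, -1.9]
grip_width: 0.0394
grip_force: 40.0
```

```bash
python3 - <<'E'
from h import *
t=cam('top');s=cam('scene')
o=np.hstack([cv2.resize(t['image'][180:305,240:340],(400,500)),cv2.resize(s['image'][150:275,250:350],(400,500))])
cv2.imwrite('pics/c7.png',o[:,:,::-1])
E
```

```text
(no output)
```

View pics/c7.png

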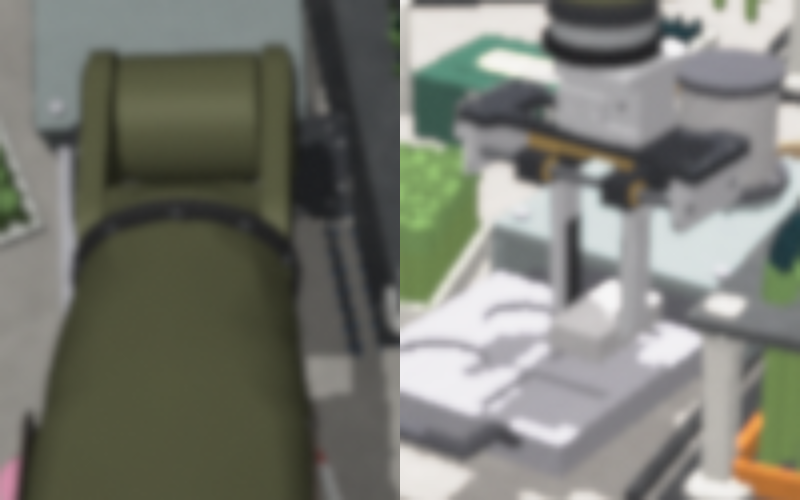

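{"fn": "servo_tool", "kwargs": {"motion": [[1,0.05,0.05,-0.6,0],[1,0.05,0.05,-1,0],[1,0.05,0.05,-1.2,0],[1,0.05,0.05,-1.2,0]]}}

```text
time_s: 25.22
ee_pos: [0.6173, 0.0564, 0.2419]
eef_rot: [3.141, 0.004, -3.106]
force: [2.8, 1.9, 7.9]
grip_width: 0.0395
grip_force: 40.0
```

{"fn": "servo_tool", "kwargs": {"motion": [[1,0.1,0.1,0,0],[1,0.1,0.1,-0.1,0],[1,0.1,0.1,-0.3,0],[1,0.1,0.1,-0.3,0]]}}

```text
time_s: 25.72
ee_pos: [0.6184, 0.0571, 0.2393]
eef_rot: [-3.141, 0.005, -3.106]
force: [1.5, -1.6, 10.0]
grip_width: 0.0394
grip_force: 40.0
```

{"fn": "servo_tool", "kwargs": {"motion": [[1,0.08,-0.02,-0.1,0],[1,0.08,-0.02,-0.25,0],[1,0.08,-0.02,-0.25,0],[1,0.08,-0.02,-0.25,0]]}}

```text
time_s: 26.22
ee_pos: [0.619, 0.057, 0.2366]
eef_rot: [-3.141, 0.004, -3.106]
force: [-1.5, 0.2, 10.3]
grip_width: 0.0393
grip_force: 40.0
```

{"fn": "servo_tool", "kwargs": {"motion": [[0.43,0,0,0,0],[0.43,0,0,0,0],[0.43,0,0,0,0],[0.43,0,0,2,0],[0.43,0,0,7,0],[0.43,0,0,13,0],[0.25,-6,0,15,0],[0.25,-12,0,15,0],[0.25,-18,0,15,0],[0.25,-19.5,-10,15,0],[0.25,-19.5,-25.4,15,0],[0.25,-19.5,-25.4,15,0],[0.25,-19.5,-25.4,15,0],[0.25,-19.5,-25.4,15,0],[0.25,-19.5,-25.4,10,0]]}}

```text
time_s: 28.1
ee_pos: [0.4238, -0.1975, 0.3372]
eef_rot: [-3.138, 0.006, -3.107]
force: [0.8, -1.5, -1.5]
grip_width: 0.0705
grip_force: 0.0
```

```bash
python3 - <<'E'
from h import *
t=cam('top');s=cam('scene')
o=np.hstack([cv2.resize(t['image'][180:305,240:340],(400,500)),cv2.resize(s['image'][150:275,250:350],(400,500))])
cv2.imwrite('pics/c8.png',o[:,:,::-1])
[print(*b) for b in blanks(t,z=.048,roi=(205,275,285,318),minv=185)]
a=cv2.imread('pics/top1.png')
A=cv2.cvtColor(a,cv2.COLOR_BGR2GRAY)[265:300,255:315].astype(np.float32)
B=cv2.cvtColor(t['image'],cv2.COLOR_RGB2GRAY)[265:300,255:315].astype(np.float32)
print(cv2.phaseCorrelate(A,B)); print(ctrl.get_obs()['ee_pos'])
[print(*b) for b in blanks(t)]
E
```

```text
[295. 229.] [627.7  57.1] [65.9 32.8] 4.0
((0.18082905682243933, -0.7554789620590832), 0.7624899210753264)
[ 0.42275086 -0.19609664  0.33185985]
[456. 304.] [ 416.9 -400.3] [52.6 52. ] 52.5
```

View pics/c8.png

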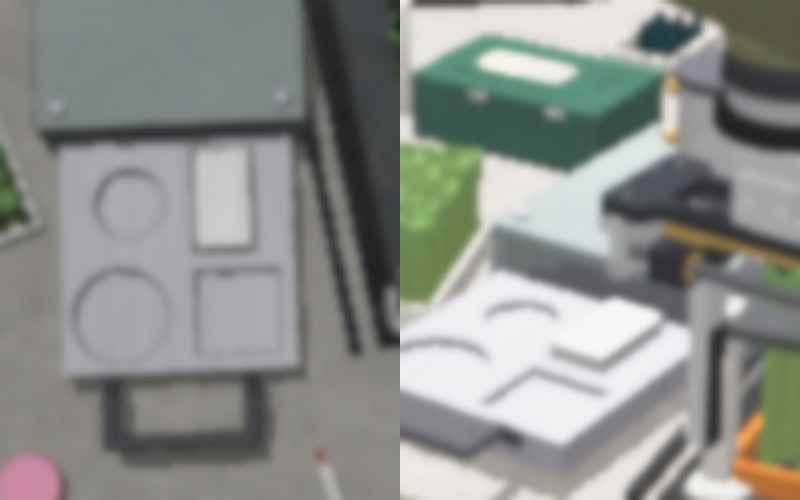

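{"fn": "servo_tool", "kwargs": {"motion": [[0.25,0.15,-0.1,-6,0],[0.25,0.15,-0.1,-11,0],[0.25,0.15,-0.1,-12,0],[0.25,0.15,-0.1,-12,0],[0.25,0.15,-0.1,-12,0]]}}

```text
time_s: 28.82
ee_pos: [0.4257, -0.1982, 0.2169]
eef_rot: [-3.14, 0.003, -3.105]
force: [-0.3, -0.6, -0.4]
grip_width: 0.0707
grip_force: 0.0
```

{"fn": "servo_tool", "kwargs": {"motion": [[0.25,-0.15,0.1,-0.75,0],[0.25,-0.15,0.1,-0.75,0],[0.25,-0.15,0.1,-0.75,0],[1,-0.15,0.1,-0.75,0],[1,-0.15,0.1,-0.75,0],[1,-0.15,0.1,-0.75,0],[1,-0.15,0.1,-0.75,0],[1,-0.15,0.1,-0.75,0]]}}

```text
time_s: 29.82
ee_pos: [0.4235, -0.197, 0.2072]
eef_rot: [3.142, 0.0, -3.106]
force: [0.1, 0.8, 0.6]
grip_width: 0.045
grip_force: 40.0
```

{"fn": "servo_tool", "kwargs": {"motion": [[0.4,0,0,0,0],[0.4,0,0,0,0],[0.4,0,0,0.25,0],[0.4,0,0,0.25,0],[1,0,0,0.25,0],[1,0,0,0.25,0],[1,0,0,0.25,0],[1,0,0,0.25,0]]}}

```text
time_s: 30.82
ee_pos: [0.4235, -0.197, 0.2096]
eef_rot: [3.142, -0.0, -3.106]
force: [-0.3, 0.7, 0.7]
grip_width: 0.0448
grip_force: 40.0
```

{"fn": "servo_tool", "kwargs": {"motion": [[1,0,0,1,0],[1,0,0,5,0],[1,0,0,10,0],[1,0,6,15,0],[1,0,12,15,0],[1,0,18,15,0],[1,3,24,15,0],[1,9,30,15,0],[1,15,32.15,15,0],[1,20.1,32.15,15,0],[1,20.1,32.15,15,0],[1,20.1,32.15,15,0],[1,20.1,32.15,10,0],[1,20.1,32.15,6,0],[1,20.1,32.15,4.3,0],[1,20.1,32.15,4.3,0],[1,20.1,32.15,4.3,0]]}}

```text
time_s: 32.95
ee_pos: [0.6247, 0.1245, 0.2547]
eef_rot: [3.141, 0.003, -3.106]
force: [0.3, -0.3, -1.0]
grip_width: 0.0445
grip_force: 40.0
```

{"fn": "servo_tool", "kwargs": {"motion": [[1,0,0,-0.6,0],[1,0,0,-1,0],[1,0,0,-1.3,0],[1,0,0,-1.3,0]]}}

```text
time_s: 33.45
ee_pos: [0.6245, 0.1246, 0.2396]
eef_rot: [3.141, 0.0, -3.106]
force: [2.4, 1.3, -1.7]
grip_width: 0.0445
grip_force: 40.0
```

{"fn": "servo_tool", "kwargs": {"motion": [[1,0,0,-0.15,0],[1,0,0,-0.2,0],[1,0,0,-0.2,0]]}}

```text
time_s: 33.83
ee_pos: [0.6245, 0.1245, 0.2378]
eef_rot: [3.142, 0.0, -3.105]
force: [2.3, 1.3, 0.6]
grip_width: 0.045
grip_force: 40.0
```

{"fn": "servo_tool", "kwargs": {"motion": [[0.4,0,0,0,0],[0.4,0,0,0,0],[0.4,0,0,0,0],[0.4,0,0,2,0],[0.4,0,0,7,0],[0.4,0,0,13,0],[0,-6,0,14,0],[0,-12,0,14,0],[0,-17,0,14,0],[0,-19,-10,14,0],[0,-19,-20,14,0],[0,-17,-41.2,14,0],[0,-17,-41.2,14,0],[0,-17,-41.2,14,0],[0,-17,-41.2,14,0],[0,-17,-41.2,14,0],[0,-17,-41.2,14,0],[0,-17,-41.2,6,0],[0,-17,-41.2,6,0]]}}

```text
time_s: 36.2
ee_pos: [0.4541, -0.2864, 0.2958]
eef_rot: [3.139, -0.003, -3.105]
force: [1.1, -0.3, 0.1]
grip_width: 0.0942
grip_force: 0.0
```

```bash
python3 - <<'E'
from h import *
t=cam('top','top9.png')
[print(*b) for b in blanks(t,z=.048,roi=(205,275,255,318),minv=180)]
a=cv2.imread('pics/top1.png')
A=cv2.cvtColor(a,cv2.COLOR_BGR2GRAY)[265:300,255:315].astype(np.float32)
B=cv2.cvtColor(t['image'],cv2.COLOR_RGB2GRAY)[265:300,255:315].astype(np.float32)
print(cv2.phaseCorrelate(A,B)); print(ctrl.get_obs()['ee_pos'])
[print(*b) for b in blanks(t)]
E
```

```text
[272. 230.] [623.2 125. ] [38.2 37.4] 1.1
[295. 229.] [627.6  57.5] [64.8 34.5] 0.9
((0.16428193718659756, -0.6572131095558547), 0.8291456286553983)
[ 0.45422714 -0.28651679  0.29526189]
```

{"fn": "servo_tool", "kwargs": {"motion": [[0,0,-0.1,-4,0],[0,0,-0.1,-7.5,0],[0,0,-0.1,-8.4,0],[0,0,-0.1,-8.4,0],[0,0,-0.1,-8.4,0]]}}

```text
time_s: 36.88
ee_pos: [0.455, -0.2887, 0.2155]
eef_rot: [-3.14, 0.002, -3.105]
force: [0.0, -0.2, 0.0]
grip_width: 0.0939
grip_force: 0.0
```

{"fn": "servo_tool", "kwargs": {"motion": [[0,0,0.1,-0.5,0],[0,0,0.1,-0.5,0],[0,0,0.1,-0.5,0],[0,0,0.1,-0.5,0],[1,0,0.1,-0.5,0],[1,0,0.1,-0.5,0],[1,0,0.1,-0.5,0],[1,0,0.1,-0.5,0]]}}

```text
time_s: 37.88
ee_pos: [0.4545, -0.2875, 0.2087]
eef_rot: [-3.142, 0.0, -3.105]
force: [-1.0, -0.1, -0.1]
grip_width: 0.0629
grip_force: 40.0
```

{"fn": "servo_tool", "kwargs": {"motion": [[1,0,0,1,0],[1,0,0,5,0],[1,-3,0,11,0],[1,-3,6,15,0],[1,-3,12,15,0],[1,-3,18,15,0],[1,-3,24,15,0],[1,-2,30,15,0],[1,3,36,15,0],[1,8.9,41.6,15,0],[1,8.9,41.6,15,0],[1,8.9,41.6,15,0],[1,8.9,41.6,10,0],[1,8.9,41.6,6,0],[1,8.9,41.6,4.2,0],[1,8.9,41.6,4.2,0],[1,8.9,41.6,4.2,0]]}}

```text
time_s: 40.0
ee_pos: [0.5438, 0.1284, 0.2524]
eef_rot: [3.141, 0.002, -3.106]
force: [-0.3, -0.6, -1.2]
grip_width: 0.0629
grip_force: 40.0
```

{"fn": "servo_tool", "kwargs": {"motion": [[1,0,0,-0.6,0],[1,0,0,-1,0],[1,0,0,-1.3,0],[1,0,0,-1.3,0]]}}

```text
time_s: 40.5
ee_pos: [0.5435, 0.1285, 0.2374]
eef_rot: [-3.142, -0.0, -3.105]
force: [0.3, 0.6, -1.2]
grip_width: 0.0635
grip_force: 40.0
```

{"fn": "servo_tool", "kwargs": {"motion": [[1,0,0,-0.05,0],[0.22,0,0,-0.05,0],[0.22,0,0,-0.05,0],[0.22,0,0,-0.05,0],[0.22,0,0,2,0],[0.22,0,0,7,0],[0.22,-6,0,13,0],[0.1,-12.6,-5,14,0],[0.1,-12.6,-11,14,0],[0.1,-12.6,-17,14,-10],[0.1,-12.6,-23,14,-20],[0.1,-12.6,-52.8,14,-39.5],[0.1,-12.6,-52.8,14,-39.5],[0.1,-12.6,-52.8,14,-39.5],[0.1,-12.6,-52.8,14,-39.5],[0.1,-12.6,-52.8,14,-39.5],[0.1,-12.6,-52.8,14,-39.5],[0.1,-12.6,-52.8,14,-39.5],[0.1,-12.6,-52.8,6,-39.5],[0.1,-12.6,-52.8,6,-39.5]]}}

```text
time_s: 43.0
ee_pos: [0.4174, -0.3978, 0.2952]
eef_rot: [3.141, -0.005, 2.49]
force: [0.6, -0.3, 0.5]
grip_width: 0.0843
grip_force: 0.0
```

```bash
python3 - <<'E'
from h import *
t=cam('top','top10.png')
[print(*b) for b in blanks(t,z=.048,roi=(205,285,255,318),minv=180)]
a=cv2.imread('pics/top1.png')
A=cv2.cvtColor(a,cv2.COLOR_BGR2GRAY)[275:300,255:315].astype(np.float32)
B=cv2.cvtColor(t['image'],cv2.COLOR_RGB2GRAY)[275:300,255:315].astype(np.float32)
print(cv2.phaseCorrelate(A,B)); o=ctrl.get_obs();print(o['ee_pos'],o['eef_rot'])
[print(*b) for b in blanks(t)]
s=cam('scene');cv2.imwrite('pics/c11.png',np.hstack([cv2.resize(t['image'][180:340,240:480],(450,300)),cv2.resize(s['image'][150:400,250:550],(350,300))])[:,:,::-1])
E
```

```text
[270. 258.] [543.5 129. ] [57.5 54.1] 1.1
[272. 230.] [623.2 125. ] [38.2 37.4] 1.1
[295. 229.] [627.6  57.5] [64.8 34.5] 0.9
((0.15593477593381166, -0.17716638291173759), 1.006244947751363)
[ 0.41750238 -0.39813418  0.2946718 ] [ 3.14072601 -0.00479753  2.48956966]
```

View pics/c11.png

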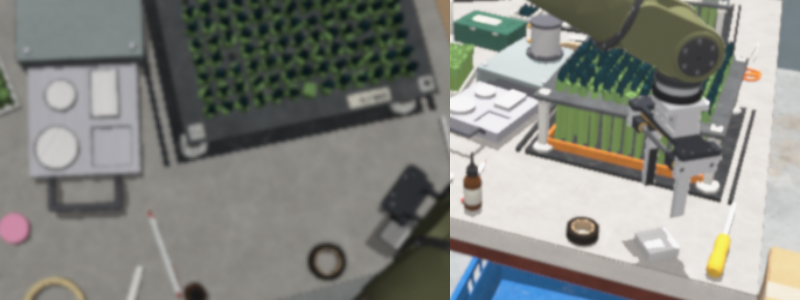

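{"fn": "servo_tool", "kwargs": {"motion": [[0.1,0,-0.15,-4,0],[0.1,0,-0.15,-7.5,0],[0.1,0,-0.15,-8.4,0],[0.1,0,-0.15,-8.4,0],[0.1,0,-0.15,-8.4,0]]}}

```text
time_s: 43.72
ee_pos: [0.4179, -0.4013, 0.2156]
eef_rot: [-3.141, 0.003, 2.488]
force: [0.2, 1.1, 0.7]
grip_width: 0.0844
grip_force: 0.0
```

{"fn": "servo_tool", "kwargs": {"motion": [[0.1,-0.1,0.1,-0.45,0],[0.1,-0.1,0.1,-0.45,0],[0.1,-0.1,0.1,-0.45,0],[0.1,-0.1,0.1,-0.45,0],[1,-0.1,0.1,-0.45,0],[1,-0.1,0.1,-0.45,0],[1,-0.1,0.1,-0.45,0],[1,-0.1,0.1,-0.45,0]]}}

```text
time_s: 44.72
ee_pos: [0.4165, -0.4, 0.2091]
eef_rot: [3.142, -0.0, 2.488]
force: [-0.1, 0.4, -0.3]
grip_width: 0.0556
grip_force: 40.0
```

{"fn": "servo_tool", "kwargs": {"motion": [[1,0,0,1,0],[1,0,0,5,0],[1,0,4,11,0],[1,0,10,15,10],[1,0,16,15,20],[1,0,22,15,30],[1,0,28,15,39.5],[1,0,34,15,39.5],[1,2,40,15,39.5],[1,7,44.5,15,39.5],[1,12.95,44.5,15,39.5],[1,12.95,44.5,15,39.5],[1,12.95,44.5,15,39.5],[1,12.95,44.5,10,39.5],[1,12.95,44.5,6,39.5],[1,12.95,44.5,4.2,39.5],[1,12.95,44.5,4.2,39.5],[1,12.95,44.5,4.2,39.5]]}}

```text
time_s: 46.98
ee_pos: [0.5462, 0.0449, 0.253]
eef_rot: [-3.142, 0.003, -3.106]
force: [0.7, 0.7, -0.9]
grip_width: 0.0554
grip_force: 40.0
```

{"fn": "servo_tool", "kwargs": {"motion": [[1,0,0,-0.6,0],[1,0,0,-1,0],[1,0,0,-1.3,0],[1,0,0,-1.3,0]]}}

```text
time_s: 47.48
ee_pos: [0.546, 0.045, 0.238]
eef_rot: [-3.142, -0.0, -3.105]
force: [1.5, 0.9, -2.4]
grip_width: 0.0557
grip_force: 40.0
```

{"fn": "servo_tool", "kwargs": {"motion": [[1,0,0,-0.08,0],[0.3,0,0,-0.08,0],[0.3,0,0,-0.08,0],[0.3,0,0,-0.08,0],[0.3,0,0,2,0],[0.3,0,0,7,0],[0.3,-6,0,13,0],[0.53,-12,-4,15,0],[0.53,-18,-10,15,-10],[0.53,-22,-26,15,-20],[0.53,-22,-26,15,-90],[0.53,-22,-26,15,-90],[0.53,-22,-26,15,-90],[0.53,-22,-26,15,-90],[0.53,-22,-26,15,-90],[0.53,-22,-26,15,-90],[0.53,-22,-26,15,-90],[0.53,-22,-26,15,-90]]}}

```text
time_s: 49.72
ee_pos: [0.3259, -0.215, 0.3883]
eef_rot: [3.141, 0.0, 1.608]
force: [-0.0, 0.3, -0.2]
grip_width: 0.044
grip_force: 0.0
```

```bash
python3 - <<'E'
from h import *
t=cam('top','top12.png')
[print(*b) for b in blanks(t,z=.048,roi=(205,285,255,318),minv=180)]
[print(*b) for b in blanks(t,z=.042,roi=(275,330,165,235),minv=160)]
o=ctrl.get_obs();print(o['ee_pos'],o['eef_rot'])
P=lambda u,v,z:(ray(t,u,v,z)*1000).round(1)
s=cam('scene');cv2.imwrite('pics/c12.png',np.hstack([cv2.resize(t['image'][180:340,160:320],(400,400),interpolation=2),cv2.resize(s['image'][170:290,220:340],(400,400),interpolation=2)])[:,:,::-1])
E
```

```text
[299. 257.] [545.1  45.1] [48.7 51.5] 0.1
[270. 258.] [542.1 128.9] [54.7 54.1] 1.1
[272. 230.] [624.6 125. ] [35.1 37.5] 0.1
[295. 229.] [627.6  57.5] [64.7 34.4] 0.9
[199. 301.] [422.3 326.8] [56.8 54.2] 12.9
[ 0.32593793 -0.21498233  0.38823694] [3.14141429e+00 1.25668677e-04 1.60914200e+00]
```

View pics/c12.png

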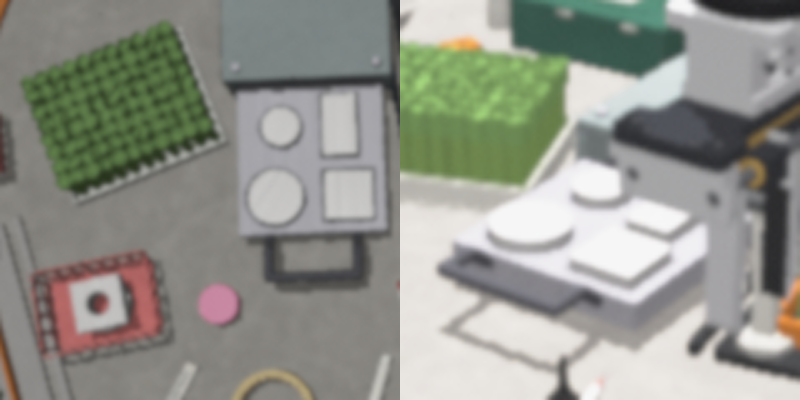

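{"fn": "servo_tool", "kwargs": {"motion": [[0.53,12.5,29.8,0,0],[0.53,12.5,29.8,0,0],[0.53,12.5,29.8,0,0],[0.53,12.5,29.8,0,0],[0.53,12.5,29.8,0,0],[0.53,12.5,29.8,0,0],[0.53,12.5,29.8,0,0],[0.53,12.5,29.8,-6,0],[0.53,12.5,29.8,-12,0],[0.53,12.5,29.8,-16.1,0],[0.53,12.5,29.8,-16.1,0],[0.53,12.5,29.8,-16.1,0],[1,12.5,29.8,-16.1,0],[1,12.5,29.8,-16.1,0],[1,12.5,29.8,-16.1,0],[1,12.5,29.8,-16.1,0]], "squeeze": 20}}

```text
time_s: 51.82
ee_pos: [0.4511, 0.083, 0.2275]
eef_rot: [3.141, -0.0, 1.607]
force: [0.5, -0.2, 4.4]
grip_width: 0.0114
grip_force: 20.0
```

{"fn": "servo_tool", "kwargs": {"motion": [[1,1,0.04,0,0],[1,2.5,0.1,0,0],[1,4,0.16,0,0],[1,5.5,0.22,0,0],[1,7,0.28,0,0],[1,8.5,0.34,0,0],[1,10,0.4,0,0],[1,11.5,0.46,0,0],[1,13,0.52,0,0],[1,14.5,0.58,0,0],[1,15.8,0.63,0,0],[1,16.6,0.66,0,0],[1,17.1,0.68,0,0],[1,17.1,0.68,0,0]]}}

```text
time_s: 53.58
ee_pos: [0.6223, 0.0903, 0.2275]
eef_rot: [3.14, -0.001, 1.607]
force: [2.9, 6.3, 5.0]
grip_width: 0.0114
grip_force: 20.0
```

{"fn": "servo_tool", "kwargs": {"motion": [[1,0.15,0,0,0],[1,0.25,0,0,0],[1,0.35,0,0,0],[1,0.45,0,0,0],[1,0.45,0,0,0]]}}

```text
time_s: 54.2
ee_pos: [0.6259, 0.0904, 0.2275]
eef_rot: [-3.139, -0.001, 1.607]
force: [-10.4, 5.0, 11.4]
grip_width: 0.011
grip_force: 20.0
```

{"fn": "servo_tool", "kwargs": {"motion": [[1,0.1,0,0,0],[1,0.2,0,0,0],[1,0.2,0,0,0]]}}

```text
time_s: 54.58
ee_pos: [0.6269, 0.0904, 0.2273]
eef_rot: [-3.134, -0.001, 1.607]
force: [-26.0, 3.9, 21.9]
grip_width: 0.0113
grip_force: 20.0
```

{"fn": "servo_tool", "kwargs": {"motion": [[0.53,0,0,0,0],[0.53,0,0,0,0],[0.53,0,0,0,0],[0.53,0,0,4,0],[0.53,0,0,10,0],[0.53,-6,0,16,0],[0.53,-12,0,16,0],[0.53,-18,-6,16,0],[0.53,-24,-12,16,0],[0.53,-27,-18,16,0],[0.53,-27,-24,16,0],[0.53,-27,-24,16,0],[0.53,-27,-24,16,0]]}}

```text
time_s: 56.2
ee_pos: [0.3575, -0.1525, 0.3872]
eef_rot: [3.141, 0.0, 1.602]
force: [0.2, 0.3, -0.5]
grip_width: 0.044
grip_force: 0.0
```

```bash
python3 - <<'E'
from h import *
t=cam('top','top13.png');a=cv2.imread('pics/top0.png')
A=cv2.cvtColor(a,cv2.COLOR_BGR2GRAY)[216:245,262:308].astype(np.float32)
B=cv2.cvtColor(t['image'],cv2.COLOR_RGB2GRAY)[216:245,262:308].astype(np.float32)
print(cv2.phaseCorrelate(A,B),abs(A-B).max())
s=cam('scene');cv2.imwrite('pics/c13.png',np.hstack([cv2.resize(t['image'][180:340,160:320],(400,400),interpolation=2),cv2.resize(s['image'][130:290,180:340],(400,400),interpolation=2)])[:,:,::-1])
E
```

```text
((-0.0021815077989941756, -0.017234717018423495), 0.9991177871823311) 3.0
```

View pics/c13.png

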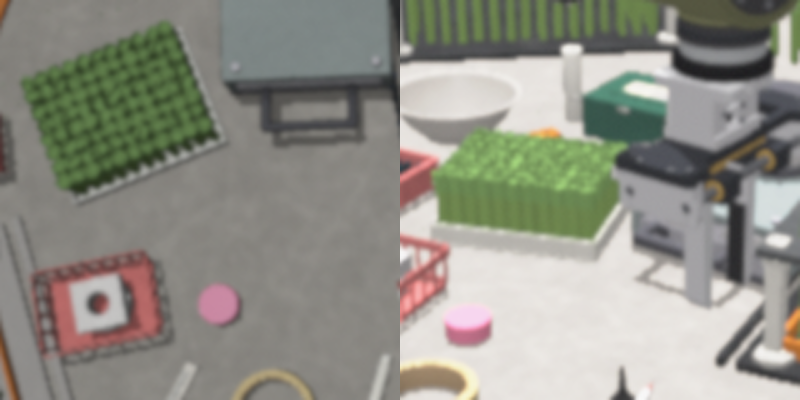

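The drawer handle matches its start image to within 0.02 px, so the drawer is shut. The basket stands upright with the pieces in it.

```bash
python3 -c "
from station import ctrl
print(ctrl.hand_in())"
```

```text
the job is handed in; nothing more can be done
None
```

The job is handed in: both pierced pieces are stacked in the upright basket, all four blanks are seated in their own cavities, and the drawer is fully shut, at 56 s of the 210 s allowed.

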